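# Close the dish keeper

## Robot

A 6-joint arm with a two-finger parallel gripper is mounted at the origin on a cart in front of the work surface, level with it; the furniture and walls round the work are solid. World frame = base frame: x ahead of the robot, y to its left, z up, the work surface at z = 0. Lengths are in mm, angles in rad, forces in N, time in s.
With the tool pointing down it reaches from about 275 to 1000 mm from the base axis. Payload 8.4 kg.
Tool frame: the origin (TCP) lies at the very end of the fingers, on their centre line; the grasp point (between the pads) lies 19 mm behind it; z points along the fingers, x is the direction in which the jaws open and shut, and the axes are right-handed (so a half turn about z gives the same grasp; the last joint's range is limited). The gripper opens to 85 mm and grips with 20 to 120 N. Pads are 22 mm wide; open, the fingers measure 114 mm over their backs; the gripper's body (76 mm by 85 mm) begins 54 mm behind the grasp point. The pads swing forward as they close: fully open they stand 13 mm farther back than shut.
Start: joints at [-1.282, 0.353, 1.633, -0, 1.155, -0.002], TCP at [179.198, -598.762, 231.281] pointing down, gripper open.
Joint ranges: [-2.63, 2.63], [-0.92, 2.1], [0.06, 2.66], [-1.3, 4.44], [0, 2.69], [-3.02, 3.02]. Speed limits (rad/s): [2.22, 2.22, 2.79, 3.14, 3.14, 3.14].

## Interface

Orientations are given as [roll, pitch, yaw] about the fixed x, y, z axes, in that order (R = Rz(yaw) Ry(pitch) Rx(roll)).
In Python, from rig import r gives the robot as it stands. The module is installed in compiled form; this text tells all that it offers.
- The arm moves only by the tool apply_moves, never from a script. Its argument "targets" is a list that holds one entry, the list of rows, each a list of 7 numbers: the gripper's target within -1 to 1 (fully open at 1, half-way at 0, shut at -1), then the shift along the tool's x, y, z in cm, then the turn, a rotation vector about the tool's x, y, z in degrees. A call has 1 to 8 rows; each row is the pose to reach, as a shift and turn from the pose measured when the call began, along the tool's axes at that moment; what a row does not reach only later rows make up. A row lasts 1/10 s, in which the tool goes at most 50 mm and 8.59 degrees, less where a joint would pass 70% of its speed; a pose out of reach is approached as far as the arm can. A call with a gripper value outside its range is refused whole. The fingers move at their own pace and stop on an object; "newtons" is the grip in N (left out, the last holds). Time passes only in rows, so rows that repeat a pose let the fingers close. It gives the time, the measured TCP pose, the force and the opening at its end, in the units of the state.
- r.sense(): the state, without advancing time (a new reading comes with each control period).
- r.grab_frame(name): name is "side" or "top"; returns a dict with "pixels" (480x640x3 uint8, red, green, blue), "fov_y" (degrees; the focal length in pixels is half the picture's height over the tangent of half this angle, whatever the lens; pixels are square), "cx", "cy" (the principal point, pixels), "R" (3x3) and "t" (3): a world point X has camera coordinates R X + t. Camera axes: x right, y down, z forward; pixel columns grow to the right and rows downward; lengths in mm; the calibration is good to about 2 mm. A picture is of the moment at which its call begins. There is no depth.
- r.sign_off(): hands the job in, once; it reports no verdict.
The state is a dict: "clock": time; "qpos": joint angles; "qvel": joint speeds; "joint_efforts": joint torques, N m; "eef_pos": TCP position; "tcp_rot": TCP orientation; "contact_force": force on the tool from outside, world axes, zero at the start; "wrist_torque": the same for the moment, N m; "opening": opening from 0.0 (shut) to 1.0 (fully open).
Only numpy, scipy, OpenCV 4.12 (cv2) and the standard library are available. Lean on these libraries where they do the work, as an engineer would, in place of code of your own. Each camera call takes 0.05 s, during which the arm holds its last target. There are 200 camera calls.

## Task

Two open white dish keepers with blue sliding covers stand on the bench. Slide the cover of the one that has a culture dish lying in it fully home over the dish; leave the empty keeper open as it is.

Things in the scene. Friction and masses are not known exactly. Their poses are not given: they have to be found in the camera images.
- full_cover (a joint): Opening of the blue cover of the keeper that holds the dish, m: 0 = fully home on its end stop, dish covered; it starts at 0.085 to 0.112 (fully open). About 2 N of friction; stays where left. The cover is 118 x 120 x 4 mm, its top face 32 mm above the bench.
- full_grip (a point): Middle of the black upright rib centred on that cover, 48 mm above the bench; moves with the cover. Rib: 36 mm along its x (across the slide), 14 mm thick along its y (the slide), top 64 mm above the bench; its 48 x 26 mm foot reaches 35 mm above the bench. The cover closes towards -y and opens towards +y, which points to the robot's left within 18 degrees; z is up.
- empty_grip (a point): The same point on the cover of the empty keeper, which also starts open; this cover stays where it is. Both keepers are alike: white cases 130 x 244 mm, 37 mm high, fixed to the bench; one half a dark-floored well 104 x 104 mm, the other a deck on which the cover is parked when open.
- dish_center (a point): Centre of the round closed culture dish, cream coloured, 93 mm across and 15 mm high, that lies loose on the floor of its keeper's well, 14 mm above the bench, below the level of the cover.
Things that resemble listed ones, but are neither listed nor needed, are in the scene too. There is more than one size of the part that bears dish_center; the job needs the larger.

How it is judged:
By the outcome, as a careful person would: the job done as asked, in the order asked, and still so for the second after the job is handed in, with the robot touching nothing.
It also fails if it takes over 29 s, if anything falls off the work surface, if the arm or the gripper's body presses on something with over 40 N, if the wrist force passes 120 N, or if a joint passes its speed limit or range.

## Working session

There is one attempt and no reset: what is moved stays moved. The work goes in short steps, Python scripts to look and compute and a tool call to move; the robot and the scene stay as the last step left them, time stands still between calls to the robot, and variables do not carry over. Pictures are saved under pics/ and viewed, about 8 in all and at most 12, crops included, and the job is handed in when it is done.

Besides the shell and the picture viewer there is one more tool, called after "Request:" in YAML: its name, and indented under it one key for each argument. apply_moves: Moves the arm, as the interface text tells. Its arguments: {"type":"object","properties":{"targets":{"type":"array"},"newtons":{"type":"number"}},"required":["targets"]}

```bash
mkdir -p pics; cat > h.py <<'E'
import numpy as np,cv2,pickle
from rig import r
def shot(n,f):
    d=r.grab_frame(n); pickle.dump(d,open(f'pics/{f}.pkl','wb'))
    cv2.imwrite(f'pics/{f}.png',cv2.cvtColor(d['pixels'],cv2.COLOR_RGB2BGR)); return d
def load(f): return pickle.load(open(f'pics/{f}.pkl','rb'))
def foc(d): return 240/np.tan(np.radians(d['fov_y']/2))
def back(d,u,v,z):
    R=np.array(d['R']);t=np.array(d['t']);f=foc(d)
    c=-R.T@t; w=R.T@np.array([(u-d['cx'])/f,(v-d['cy'])/f,1]); return c+w*(z-c[2])/w[2]
def proj(d,X):
    p=np.array(d['R'])@np.array(X,float)+np.array(d['t']); f=foc(d); return d['cx']+f*p[0]/p[2],d['cy']+f*p[1]/p[2]
E
python3 - <<'E'
from h import *
for n in('top','side'):
    d=shot(n,n+'1'); print(n,d['fov_y'],d['cx'],d['cy'],-np.array(d['R']).T@d['t'])
print(r.sense())
E
```

```text
top 55.53056087004913 319.718313773602 244.247831738188 [ 387.98343052 -121.34181946  921.91468101]
side 54.735129485181005 312.72147209126615 242.32897462236872 [515.06528142 568.81853973 568.19143519]
{'clock': 0.1, 'qpos': array([-1.28241692e+00,  3.53588739e-01,  1.63402063e+00,  1.34925653e-05,
        1.15522724e+00, -2.38670724e-03]), 'qvel': array([-8.37430304e-04, -1.44300904e-03, -7.08134608e-04, -5.98066804e-05,
        4.67913506e-04,  1.19436770e-03]), 'joint_efforts': array([-4.18873633e-04, -6.06356907e+01, -3.42818105e+01, -9.74623117e-05,
        3.84361818e-03,  2.67795497e-05]), 'eef_pos': array([ 179.07316982, -598.36476657,  230.64735668]), 'tcp_rot': array([-3.14157735e+00,  1.24392660e-03, -1.28003566e+00]), 'contact_force': array([-0.02789039,  0.01493999,  0.12976599]), 'wrist_torque': array([-0.02097048,  0.01829704,  0.02030851]), 'opening': 0.997707678985896}
```

View pics/top1.png

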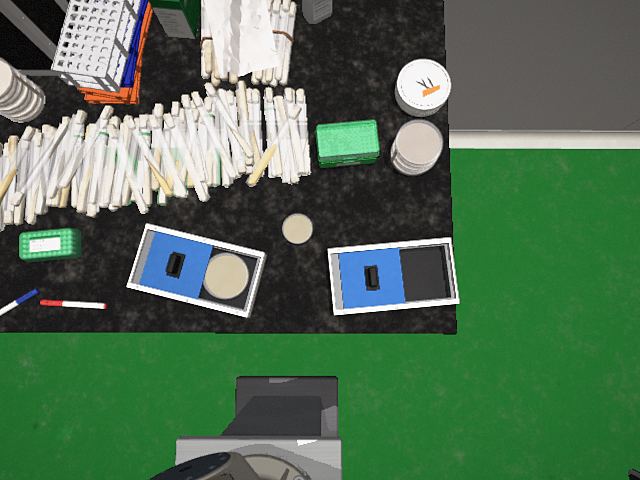

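View pics/side1.png

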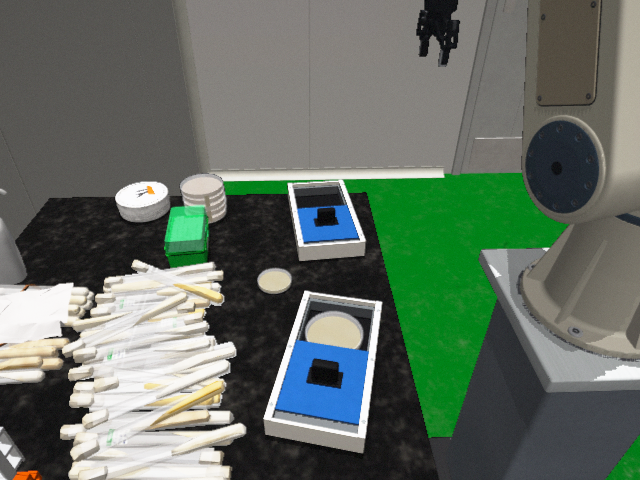

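The top picture shows two keepers. The left one (centre about (196,270)) has a large cream dish at (226,276) and its rib at about (175,265). The right one (about (394,276), rib (372,277)) has an empty dark well. The small cream dish at (298,229) lies on the bench and is a decoy. I'll confirm the left keeper in an enlarged crop.

```bash
python3 - <<'E'
from h import *
a=cv2.imread('pics/top1.png')[215:325,120:275]; b=cv2.imread('pics/side1.png')[285:455,255:390]
a=cv2.resize(a,None,fx=5,fy=5,interpolation=cv2.INTER_CUBIC)
cv2.imwrite('pics/c1.png',a)
d=load('top1')
for n,u,v,z in [('rib',175,265,64),('dish',226,276,29),('erib',372,277,64),('caseL',149,226,37),('caseR',265,250,37),('caseBR',250,316,37),('caseBL',127,287,37)]: print(n,back(d,u,v,z).round(1))
E
```

```text
rib [477.7 155.3  64. ]
dish [460.   65.3  29. ]
erib [ 456.4 -217.    64. ]
caseL [557.7 219.5  37. ]
caseR [510.7 -11.   37. ]
caseBR [382.8  14.9  37. ]
caseBL [437.3 254.9  37. ]
```

View pics/c1.png

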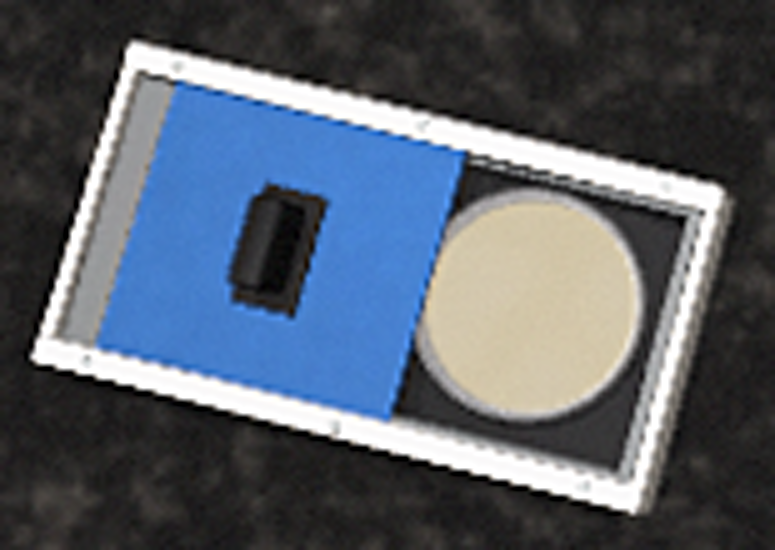

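The crop confirms it: a large cream dish (about 44 px × 2.04 mm ≈ 90 mm across) lies in the well of the left keeper. The rib's foot is centred at about crop (280,251) and its top face at about crop (258,242). Next I work out the approach.

```bash
cat >> h.py <<'E'
from scipy.spatial.transform import Rotation as Ro
def togo(X,yaw):
    s=r.sense(); A=Ro.from_euler('xyz',s['tcp_rot']); B=Ro.from_euler('xyz',[np.pi,0,np.radians(yaw)])
    print('t',s['clock'],'pos',s['eef_pos'].round(1),'F',s['contact_force'].round(1),'op',round(s['opening'],3),'q6',s['qpos'][5].round(2))
    print('shift cm',(A.inv().apply(np.array(X)-s['eef_pos'])/10).round(2),'turn',(A.inv()*B).as_rotvec(degrees=True).round(1))
E
python3 - <<'E'
from h import *
d=load('top1')
print(back(d,176,265.2,35),back(d,171.6,263.4,64))
e=load('side1'); print('side rib top',back(e,326,364,64))
c=[back(d,120+u/5,215+v/5,37)[:2] for u,v in [(130,42),(728,190),(640,514),(32,362)]]
for i,j in[(1,0),(2,3),(0,3),(1,2)]: 
    w=c[j]-c[i]; print(np.linalg.norm(w),np.degrees(np.arctan2(w[1],w[0])))
togo([476,155,150],-102)
E
```

```text
[480.29864898 162.69275938  35.        ] [480.67016449 161.91994771  64.        ]
side rib top [482.05587819 169.15175243  64.        ]
245.12478360934375 76.26884473135777
244.16351003651712 76.46007122303544
130.01142259815722 166.5441438605444
129.19546183352293 166.1189713358176
t 0.1 pos [ 179.1 -598.4  230.6] F [-0.   0.   0.1] op 0.998 q6 -0.0
shift cm [-63.65 -50.04   8.14] turn [ 0.   0.1 28.7]
```

```bash
python3 - <<'E'
from h import *
togo([480.5,163,150],-103.6)
E
```

```text
t 0.1 pos [ 179.1 -598.4  230.6] F [-0.   0.   0.1] op 0.998 q6 -0.0
shift cm [-64.29 -50.7    8.15] turn [ 0.   0.1 30.3]
```

Request:
apply_moves:
  targets:
    - [[1,-64.3,-50.7,3,0,0,30.3],[1,-64.3,-50.7,3,0,0,30.3],[1,-64.3,-50.7,3,0,0,30.3],[1,-64.3,-50.7,3,0,0,30.3],[1,-64.3,-50.7,3,0,0,30.3],[1,-64.3,-50.7,3,0,0,30.3],[1,-64.3,-50.7,3,0,0,30.3],[1,-64.3,-50.7,3,0,0,30.3]]

```text
clock: 0.9
eef_pos: [326.3, -225.2, 216.6]
tcp_rot: [3.141, 0.001, -1.809]
contact_force: [1.1, 0.4, 0.5]
opening: 1.002
```

```bash
python3 - <<'E'
from h import *
togo([480.5,163,150],-103.6)
E
```

```text
t 0.9 pos [ 326.3 -225.2  216.6] F [1.1 0.4 0.5] op 1.002 q6 1.2
shift cm [-41.35  -5.81   6.7 ] turn [ 0.   0.1 -0.1]
```

Request:
apply_moves:
  targets:
    - [[1,-41.3,-5.8,6.7,0,0,0],[1,-41.3,-5.8,6.7,0,0,0],[1,-41.3,-5.8,6.7,0,0,0],[1,-41.3,-5.8,6.7,0,0,0],[1,-41.3,-5.8,6.7,0,0,0],[1,-41.3,-5.8,6.7,0,0,0],[1,-41.3,-5.8,6.7,0,0,0],[1,-41.3,-5.8,6.7,0,0,0]]

```text
clock: 1.7
eef_pos: [471.7, 142.5, 153.4]
tcp_rot: [3.141, 0.001, -1.809]
contact_force: [0.4, -1.1, 0.2]
opening: 1.003
```

```bash
python3 - <<'E'
from h import *
togo([480.5,163,150],-103.6)
E
```

```text
t 1.7 pos [471.7 142.5 153.4] F [ 0.4 -1.1  0.2] op 1.003 q6 2.1
shift cm [-2.2  -0.37  0.34] turn [ 0.   0.1 -0. ]
```

Request:
apply_moves:
  targets:
    - [[1,-2.2,-0.4,2,0,0,0],[1,-2.2,-0.4,2,0,0,0],[1,-2.2,-0.4,6,0,0,0],[1,-2.2,-0.4,9,0,0,0],[1,-2.2,-0.4,10.5,0,0,0],[1,-2.2,-0.4,11.2,0,0,0],[1,-2.2,-0.4,11.2,0,0,0],[1,-2.2,-0.4,11.2,0,0,0]]

```text
clock: 2.5
eef_pos: [481.2, 162.9, 42.3]
tcp_rot: [-3.141, 0.001, -1.809]
contact_force: [0.8, 0.5, -0.1]
opening: 0.997
```

```bash
python3 - <<'E'
from h import *
shot('side','s2'); a=cv2.imread('pics/s2.png')[220:460,200:440]
cv2.imwrite('pics/s2c.png',cv2.resize(a,None,fx=2.5,fy=2.5,interpolation=cv2.INTER_CUBIC))
togo([480.5,163,41],-103.6)
E
```

```text
t 2.55 pos [481.4 163.   42.5] F [ 0.6  0.8 -0.4] op 1.004 q6 2.13
shift cm [0.02 0.09 0.15] turn [-0.1  0.1 -0.1]
```

View pics/s2c.png

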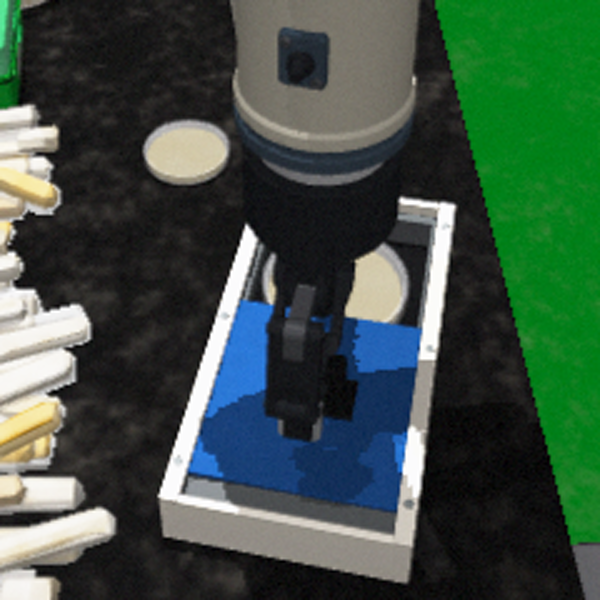

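The near finger (crop (300,400)) stands in front of the rib, whose right part shows at crop (340,388). I'll check by projection that the fingers are centred across it.

```bash
python3 - <<'E'
from h import *
d=load('s2'); s=np.array([.235,.972,0]);x=np.array([.972,-.235,0]);c=np.array([480.5,162.5,0])
cr=lambda p:((np.array(proj(d,p))-[200,220])*2.5).round()
print('finger tip near',cr(c+s*42+[0,0,55]))
for a in(-18,18):
  for z in (35,64): print('rib',a,z,cr(c+x*a+s*7+[0,0,z]))
E
```

```text
finger tip near [303. 425.]
rib -18 35 [346. 399.]
rib -18 64 [348. 366.]
rib 18 35 [282. 389.]
rib 18 64 [282. 355.]
```

The projection agrees with the picture, so the grasp is centred. Closing.

Request:
apply_moves:
  targets:
    - [[-1,0,0,0.1,0,0,0],[-1,0,0,0.1,0,0,0],[-1,0,0,0.1,0,0,0],[-1,0,0,0.1,0,0,0],[-1,0,0,0.1,0,0,0],[-1,0,0,0.1,0,0,0],[-1,0,0,0.1,0,0,0],[-1,0,0,0.1,0,0,0]]
  newtons: 40

```text
clock: 3.35
eef_pos: [481.6, 163.2, 41.7]
tcp_rot: [-3.14, 0.002, -1.809]
contact_force: [-0.1, 1.2, 5.0]
opening: 0.155
```

Gripped (0.155 × 85 ≈ 13 mm, against the 14 mm rib). Now I slide it.

Request:
apply_moves:
  targets:
    - [[-1,0.5,0,0,0,0,0],[-1,1.5,0,0,0,0,0],[-1,2.5,0,0,0,0,0],[-1,3.5,0,0,0,0,0],[-1,4.5,0,0,0,0,0],[-1,5.5,0,0,0,0,0],[-1,6.5,0,0,0,0,0],[-1,7,0,0,0,0,0]]

```text
clock: 4.15
eef_pos: [464.7, 93.9, 41.7]
tcp_rot: [-3.141, 0.002, -1.81]
contact_force: [-1.3, 1.4, 5.1]
opening: 0.155
```

Request:
apply_moves:
  targets:
    - [[-1,0.4,0,0,0,0,0],[-1,0.8,0,0,0,0,0],[-1,1.2,0,0,0,0,0],[-1,1.2,0,0,0,0,0]]

```text
clock: 4.55
eef_pos: [461.7, 81.5, 41.7]
tcp_rot: [-3.141, 0.001, -1.81]
contact_force: [-1.2, -1.0, 5.6]
opening: 0.156
```

Request:
apply_moves:
  targets:
    - [[-1,0.3,0,0,0,0,0],[-1,0.6,0,0,0,0,0],[-1,0.8,0,0,0,0,0],[-1,0.8,0,0,0,0,0]]

```text
clock: 4.95
eef_pos: [459.6, 73.3, 41.7]
tcp_rot: [-3.141, 0.001, -1.81]
contact_force: [-0.9, -1.9, 5.3]
opening: 0.155
```

Request:
apply_moves:
  targets:
    - [[-1,0.2,0,0,0,0,0],[-1,0.4,0,0,0,0,0],[-1,0.6,0,0,0,0,0],[-1,0.6,0,0,0,0,0]]

```text
clock: 5.35
eef_pos: [459.1, 70.5, 41.8]
tcp_rot: [-3.14, 0.006, -1.813]
contact_force: [-0.6, 31.9, -0.9]
opening: 0.156
```

Force jumps to 32 N in +y after about 95 mm of travel, which suggests the end stop. I release, lift and look.

Request:
apply_moves:
  targets:
    - [[1,0,0,0,0,0,0],[1,0,0,0,0,0,0],[1,0,0,0,0,0,0],[1,0,0,0,0,0,0],[1,0,0,0,0,0,0],[1,0,0,-3,0,0,0],[1,0,0,-7,0,0,0],[1,0,0,-11,0,0,0]]

```text
clock: 6.15
eef_pos: [458.1, 69.6, 152.7]
tcp_rot: [-3.141, 0.005, -1.813]
contact_force: [0.8, -0.1, 0.4]
opening: 0.999
```

Request:
apply_moves:
  targets:
    - [[1,-5,0,-4,0,0,0],[1,-10,0,-8,0,0,0],[1,-15,0,-8,0,0,0],[1,-20,0,-8,0,0,0],[1,-25,0,-8,0,0,0],[1,-30,0,-8,0,0,0],[1,-30,0,-8,0,0,0]]

```text
clock: 6.85
eef_pos: [530.4, 364.0, 234.2]
tcp_rot: [-3.141, 0.007, -1.811]
contact_force: [1.2, 0.5, 0.1]
opening: 1.002
```

```bash
python3 - <<'E'
from h import *
shot('top','t3'); a=cv2.imread('pics/t3.png')[205:330,110:275]
cv2.imwrite('pics/t3c.png',cv2.resize(a,None,fx=4.5,fy=4.5,interpolation=cv2.INTER_CUBIC))
E
```

```text
(no output)
```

View pics/t3c.png

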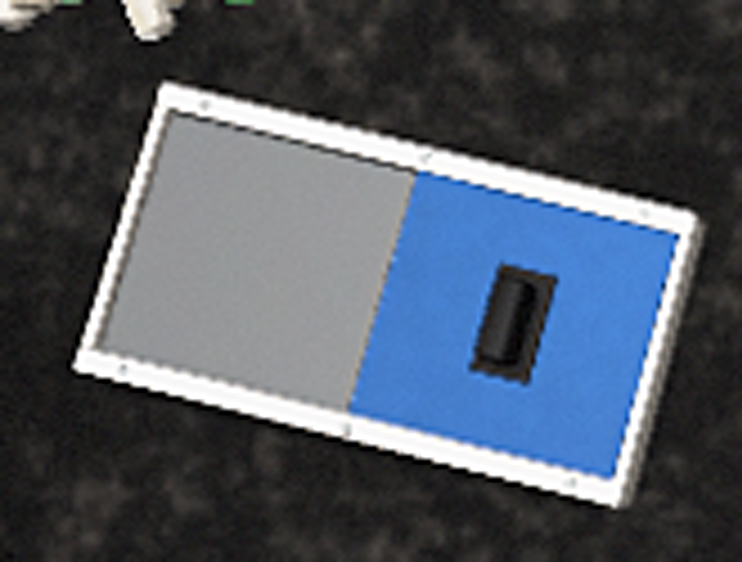

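The crop shows the blue cover flush against the end wall (blue edge about (680,235) to (615,475)), with the deck fully bare and the dish covered. The arm is clear and reads about 0 N.

```bash
python3 - <<'E'
from h import *
a=load('top1')['pixels'][230:325,320:465].astype(int);b=load('t3')['pixels'][230:325,320:465].astype(int)
print('empty keeper diff',abs(a-b).mean())
s=r.sense();print(s['contact_force'],abs(s['qvel']).max()); print(r.sign_off())
E
```

```text
empty keeper diff 2.6499213551119176
[-0.53436859  2.29402541 -0.38287411] 0.08062475838342677
the job is handed in; nothing more can be done
None
```

I slid the cover of the keeper holding the large dish to its end stop, then released it, moved the arm clear and handed the job in at about 7 s of the 29 s allowed.

- **Cover home:** it travelled about 95 mm, within the stated 85–112 mm. A sharp rise to 32 N marked the stop. The last top picture shows the cover flush with the end wall and the dish fully covered, though that picture cannot resolve an error of about 1 mm.
- **Empty keeper:** I never touched it. Its image area is essentially unchanged from the start, with a mean difference of 2.6 grey levels.
- **Arm clear:** it stood well above the bench, touching nothing. At hand-in the arm was still settling (0.08 rad/s) and the force reading was 2.3 N.
- **Disagreement:** the side and top cameras differed by about 7 mm on the rib's position along the slide. The open jaws easily covered that, and the grip on the rib held throughout.

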